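Load the cell into the magneto timing tester

TASK

Put the dry cell from the oak rest into the cradle on top of the magneto timing tester: hold it tilted with the capped end raised, press its flat end gently against the coil spring, and drop the capped end in behind the brass contact, so that it lies level, fully down in both saddles, gripped between spring and contact. Press no harder than about 15 N, so that the spring is not crushed solid, and leave the other parts on the counter where they are.

Things in the scene. Friction and masses are not known exactly. Their poses are not given: they have to be found in the camera images.
- cell: the dry cell, a lying cylinder 34 mm in diameter and 61.5 mm long over all, about 140 g, black jacket with a copper-coloured band at the capped end. Origin: the centre of the cell, on its axis. Its x axis runs along the cell towards the cap; y and z turn about it as it rolls
- cell_cap (a point): outer face of the small steel cap (10 mm in diameter, stands 2 mm out) on the copper-banded end, on the axis, 30.75 mm from the cell's centre
- cell_flat (a point): middle of the flat end, 30.75 mm from the cell's centre on the other side
- rest: notched oak rest, fixed: plate 95 x 62 x 6 mm with two half-round saddles 12 mm thick that carry the cell near its ends with its axis 28 mm above the counter, nothing between them but the plate (34 mm clear along the cell). Origin under its middle, on the counter; x along the cell
- tester: magneto timing tester, fixed: green steel case 200 (x) x 130 (y) x 55 mm high with a black panel on top. Origin under its middle, on the counter; z up. Lamps, switch and posts (up to 18 mm tall) stand in a row at x = +78 mm. On the panel sits the grey cell cradle, long axis along tester x at y = 0, spring at the -x end (nearer the robot), brass contact at the +x end
- seat (a point): nominal centre of the seated cell, 83 mm above the counter, at x = -18 mm of the tester. The cradle is screwed down through slots: spring, saddles and contact together really stand up to 8 mm either way along tester x from the nominal places given here. That offset is not measured; find it by feeling the spring. Height and y are true
- spring_end (a point): nominal tip of the coil spring when free, a steel button of 4.5 mm radius on the cell's axis, 25.8 mm to -x of seat. It yields along tester x at about 1.2 N per mm; a seated cell presses it 5 mm (6 N); at 9 mm (11 N) it is solid and the force shoots up, so about 9 N of push makes room for the cap. Wall face behind it 40.5 mm to -x of seat, its top 6 mm above the axis
- contact_end (a point): nominal face of the brass contact that the cap rests on, 30.8 mm to +x of seat, on the cell's axis. It stands on an end wall 9 mm thick and 44 mm wide whose top is 6 mm above the axis: the cap must pass over it and come down in front of it. Two half-round saddles (-29 to -19 and 18 to 27 mm along x from seat) carry the cell, open above; between them fingers have room down to 22 mm below the axis
- magnet: bystander: red horseshoe magnet, 97 x 76 x 22 mm, lying flat; origin under the centre of its bow
- armature: bystander: armature shaft with dark core and copper winding, 163 mm long, 40 mm high; origin under its core, x along the shaft
- bobbin: bystander: black bakelite coil bobbin standing upright, 42 mm in diameter, 42 mm high; origin at its underside
- timing_plate: bystander: flat brass timing plate, 68 mm disc with two lugs, 102 mm over all, 9 mm high; origin under its centre
- screwdriver: bystander: screwdriver lying flat, 190 mm long; x along it towards the tip
- condenser: bystander: aluminium condenser can standing upright, 28 mm in diameter, 46 mm high; origin at its underside
Not all that is in view belongs to the job. What is shaped like the cell but purple is not meant.

How it is judged:
By the outcome, as a careful person would: the job done as asked, in the order asked, and still so for the second after the job is handed in, with the robot touching nothing.
It also fails if it takes over 64 s, if anything falls off the work surface, if the arm or the gripper's body presses on something with over 40 N, if the wrist force passes 120 N, or if a joint passes its speed limit or range.

ROBOT

A 6-joint arm with a two-finger parallel gripper is mounted at the origin on the work surface. World frame = base frame: x ahead of the robot, y to its left, z up, the work surface at z = 0. Lengths are in m, angles in rad, forces in N, time in s.
With the tool pointing down it reaches from about 0.2 to 0.875 m from the base axis. Payload 3.4 kg.
Tool frame: the origin (TCP) lies between the finger pads; the fingertips stand 25 mm ahead of it and the grasp point (between the pads) lies 6 mm ahead of it (r.nose_length is the z of the fingertips in the tool frame, in m); z points along the fingers, y is the line along which they close (so a half turn about z gives the same grasp; the last joint's range is limited). The gripper opens to 94 mm and grips with 3 to 60 N. Pads are 16 mm wide; open, the fingers measure 119 mm over their backs; the gripper's body (75 mm by 177 mm) begins 78 mm behind the grasp point.
Start: joints at [-1.327, 0.276, 1.505, -0, 1.361, -0.121], TCP at [0.205, -0.537, 0.23] pointing down, gripper open.
Joint ranges: [-2.89, 2.89], [-0.75, 2.08], [0.22, 2.7], [-1.18, 4.32], [0.11, 2.71], [-2.7, 2.7]. Speed limits (rad/s): [2.57, 2.57, 3.14, 3.14, 3.14, 3.14].

INTERFACE

Orientations are given as a unit quaternion [w, x, y, z].
In Python, from plant import r, gripper_to, inverse_kinematics, vision, models, telemetry gives the robot as it stands. Calls block until the motion is done:
- r.move_to(position, orientation): joint-space move of the TCP to a pose.
- r.move_l(position, rot=None, vel=0.15, guard=None): straight line of the TCP; rot=None keeps the orientation; vel is the mean speed in m/s. With guard (N) it stops when the force on the tool has changed by that much, and returns True; else False.
- r.movej(angles): joint-space move.
- gripper_to(opening, f_grip=None): finger opening in m; f_grip is the grip in N (None keeps the last); returns when the fingers have stopped.
- r.hold(seconds).
- inverse_kinematics(position, orientation): joint angles nearest the present ones, or None.
- vision.snapshot(name): name is "scene" or "top"; returns the picture (384x512x3 uint8, red, green, blue); there is no depth.
- vision.get_calibration(name): a dict with "fx", "fy", "cx", "cy" (pixels), "D" ([k1, k2, p1, p2, k3] as OpenCV has them; the pictures are not rectified), "position" and "orientation" of the camera in the world. Camera axes: x right, y down, z forward; pixel columns grow to the right and rows downward; lengths in m; the calibration is good to about 2 mm. A picture is of the moment at which its call begins. get_calibration takes no time and is no camera call.
A pose or a line that the arm cannot do raises r.PlanningError and nothing moves.
- r.sign_off(): hands the job in; it is judged then, once.
Trained networks look in the newest picture that a camera, given by its name, has taken for a name from the list of things; names that differ only in an ending like _2 or _b are one class to them, and where a whole thing is asked for, a point or a joint stands for the part that bears it (a point fixed in the world has none). Each returns a list of dicts, best first, with "score" (0 to 1); they miss things now and then, are a little off and sometimes report something else, mostly with a low value. They report only what shows in the picture. A call takes as long as a camera call. They do not tell look-alikes from the thing itself.
- models.boxes_of(thing, camera): "at" ([x, y, z] in m, in world coordinates, good to about 4 mm: the middle of the surface that is visible of it).
- models.regions_of(thing, camera): "pixels" (384x512 bool, what is visible of it).
- models.mark_of(thing, camera): "at" ([x, y, z] in m, in world coordinates, good to about 4 mm: a listed point, or the origin of a listed thing).
Readings, each from a call of its own:
- telemetry.current_t(): time.
- telemetry.current_joints(): joint angles.
- telemetry.current_dq(): joint speeds.
- telemetry.current_joint_efforts(): joint torques, N m.
- telemetry.current_ee_pos(): TCP position.
- telemetry.current_tool_rot(): TCP orientation.
- telemetry.current_wrist_force(): force on the tool from outside, world axes, zero at the start.
- telemetry.current_torque(): the same for the moment, N m.
- telemetry.current_opening(): finger opening in m.
- telemetry.current_finger_force(): force on a finger pad.
Only numpy, scipy, OpenCV 4.12 (cv2) and the standard library are available. Lean on these libraries where they do the work, as an engineer would, in place of code of your own. Each camera call takes 0.05 s, during which the arm holds its last target. There are 200 camera calls.

## Working session

There is one attempt and no reset: what is moved stays moved. The work goes in short steps, each a Python script; the robot and the scene stay as the last script left them, time stands still between calls to the robot, and variables do not carry over. Pictures are saved under pics/ and viewed, at most 10 in all, crops included, and the job is handed in when it is done.

```bash
mkdir -p pics; ls; python3 - <<'E'
from plant import r, vision, models, telemetry
import cv2, numpy as np
for c in("scene","top"):
    im=vision.snapshot(c); cv2.imwrite(f"pics/{c}0.png",im[:,:,::-1])
    k=vision.get_calibration(c); print(c,k)
    for n in("cell","cell_cap","cell_flat","rest","tester","seat","spring_end","contact_end"):
        print(n,[(np.round(d["at"],4).tolist(),round(d["score"],2)) for d in models.mark_of(n,c)[:3]])
print(telemetry.current_t(),telemetry.current_tool_rot(),r.nose_length)
E
```

```text
pics
scene {'fx': 449.4761460066098, 'fy': 449.4761460066098, 'cx': 255.92556645078605, 'cy': 192.27102932867197, 'D': array([-0.07444514,  0.        ,  0.        ,  0.        ,  0.        ]), 'position': array([ 1.10369734, -0.66165664,  1.00815298]), 'orientation': array([-0.35975998,  0.88250691,  0.28290104, -0.10826497])}
cell [([0.5228, 0.0957, 0.019], 0.74), ([0.5256, 0.2185, 0.0337], 0.48)]
cell_cap [([0.5433, 0.1111, 0.0101], 0.69), ([0.5442, 0.2426, 0.025], 0.47), ([0.509, -0.1925, 0.0824], 0.43)]
cell_flat [([0.507, 0.1956, 0.0253], 0.6), ([0.4947, 0.0708, 0.0183], 0.48)]
rest [([0.5229, 0.2178, 0.0008], 0.67), ([0.5254, 0.2216, 0.0332], 0.55)]
tester [([0.525, -0.2021, 0.003], 0.96), ([0.7362, -0.2162, 0.0032], 0.53)]
seat [([0.5086, -0.194, 0.0835], 0.67), ([0.4809, -0.1819, 0.0825], 0.2)]
spring_end [([0.4817, -0.186, 0.082], 0.71)]
contact_end []
top {'fx': 361.0096635903369, 'fy': 361.0096635903369, 'cx': 256.8864674265028, 'cy': 198.9251294448118, 'D': array([-0.00880857,  0.        ,  0.        ,  0.        ,  0.        ]), 'position': array([0.40015984, 0.10905241, 0.90334058]), 'orientation': array([-0.05604551,  0.71265945, -0.69524008,  0.0749443 ])}
cell [([0.5292, 0.2177, 0.0264], 0.74), ([0.5245, 0.0959, 0.0199], 0.53)]
cell_cap [([0.5459, 0.1171, 0.018], 0.82), ([0.5438, 0.2431, 0.03], 0.65)]
cell_flat [([0.4979, 0.0709, 0.0172], 0.7), ([0.5074, 0.1929, 0.0272], 0.61)]
rest [([0.5247, 0.2132, 0.0009], 0.56)]
tester [([0.5225, -0.1965, 0.0015], 0.78), ([0.6336, 0.4184, -0.0005], 0.59)]
seat [([0.5073, -0.1943, 0.0832], 0.87)]
spring_end [([0.48, -0.1861, 0.0845], 0.96)]
contact_end [([0.5379, -0.2037, 0.0831], 0.57)]
0.9 [8.12251089e-05 9.83411102e-01 1.81390732e-01 4.71656128e-06] 0.025
```

```bash
python3 - <<'E'
import cv2,numpy as np
a=cv2.imread("pics/scene0.png");b=cv2.imread("pics/top0.png")
cv2.imwrite("pics/a.png",cv2.resize(a,(800,600)));cv2.imwrite("pics/b.png",cv2.resize(b,(800,600)))
E
```

```text
(no output)
```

View pics/a.png

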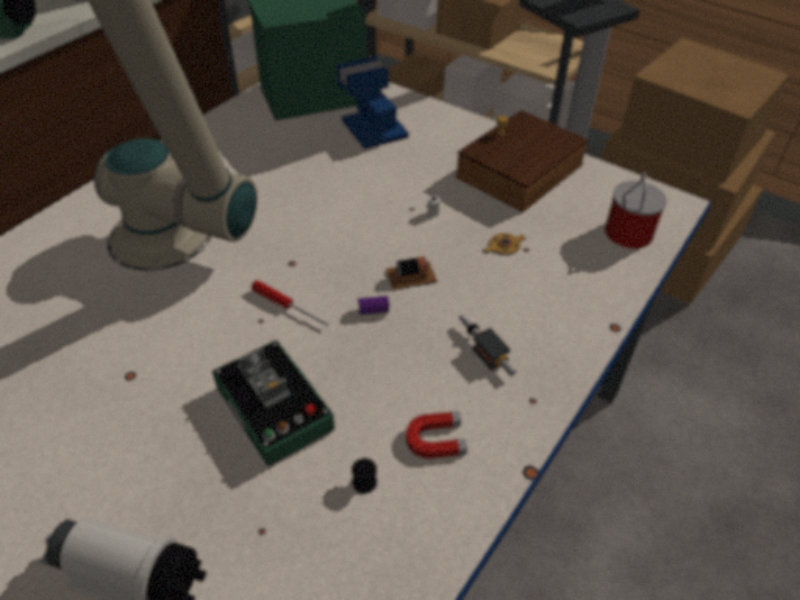

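View pics/b.png

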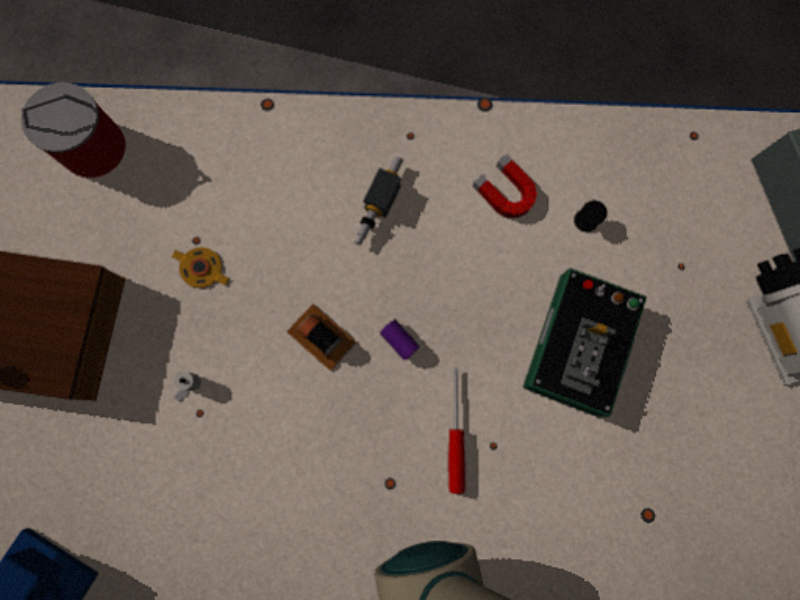

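The cell (black, copper band at top-px (311,323)) sits in the oak rest, at top-px (322,336). The purple look-alike at (399,340) is to be left alone. The tester is at (586,345), with its brass contact at (600,328), the far end. I'll refine the poses by fitting outlines to the masks.

```bash
cat > h.py <<'E'
import numpy as np, cv2
from scipy.optimize import minimize
from scipy.spatial.transform import Rotation as R
from plant import r, gripper_to, inverse_kinematics, vision, models, telemetry
def proj(P,c):
    k=vision.get_calibration(c); q=k["orientation"]
    M=R.from_quat([q[1],q[2],q[3],q[0]]).as_matrix().T
    K=np.array([[k["fx"],0,k["cx"]],[0,k["fy"],k["cy"]],[0,0,1.]])
    return cv2.projectPoints(np.asarray(P,float),cv2.Rodrigues(M)[0],-M@k["position"],K,np.array(k["D"]))[0][:,0]
def box(dx,dy,z): return np.array([[a*dx/2,b*dy/2,c] for a in(-1,1) for b in(-1,1) for c in(0,z)])
def rz(P,x,y,a):
    c,s=np.cos(a),np.sin(a); return np.c_[P[:,0]*c-P[:,1]*s+x,P[:,0]*s+P[:,1]*c+y,P[:,2]]
def sil(hulls,c):
    S=8; m=np.zeros((384*S//2,512*S//2),np.uint8)   # 4x supersampled
    for h in hulls:
        p=((proj(h,c)+.5)*4*16).astype(np.int32)
        cv2.fillConvexPoly(m,cv2.convexHull(p),255,shift=4)
    return cv2.resize(m,(512,384),interpolation=cv2.INTER_AREA)/255.
def fit(parts,masks,x0):
    def cost(v):
        return sum(np.abs(sil([rz(P,*v) for P in parts],c)-m).sum()/m.sum() for c,m in masks.items())
    s=np.array([[0,0,0],[.006,0,0],[0,.006,0],[0,0,.08]])+x0
    o=minimize(cost,x0,method="Nelder-Mead",options=dict(initial_simplex=s,xatol=1e-5,fatol=1e-5))
    return o.x,o.fun
def quat(psi,th):
    q=(R.from_euler("z",psi)*R.from_euler("y",-th)*R.from_euler("x",np.pi)).as_quat()
    return [q[3],q[0],q[1],q[2]]
E
python3 - <<'E'
from h import *
for c in("scene","top"): vision.snapshot(c)
def mask(n,c,near):
    best=None
    for d in models.regions_of(n,c):
        v,u=np.nonzero(d["pixels"]); e=np.hypot(*(np.array([u.mean(),v.mean()])-proj([near],c)[0]))
        if best is None or e<best[0]: best=(e,d["pixels"],len(u),d["score"])
    print(n,c,best[0],best[2],best[3]); return best[1].astype(float)
T={c:mask("tester",c,[.523,-.198,.04]) for c in("scene","top")}
Re={c:mask("rest",c,[.525,.216,.01]) for c in("scene","top")}
Ce={c:mask("cell",c,[.526,.218,.03]) for c in("scene","top")}
np.savez("m.npz",**{f"{n}_{c}":M[c] for n,M in(("T",T),("R",Re),("C",Ce)) for c in M})
tb=[box(.2,.13,.055)]; t=np.linspace(0,2*np.pi,24)
tl=[box(.1,.044,.09)+[-.018,0,0]]
cyl=np.array([[x,.017*np.cos(a),.028+.017*np.sin(a)] for x in(-.03075,.02875) for a in t])
rest=[box(.095,.062,.006),box(.058,.03,.028)]
for cs in(("top",),("scene",),("top","scene")):
    print(cs,"tester",fit(tb,{c:T[c] for c in cs},[.523,-.198,-.29]))
    print(cs,"tester+cradle",fit(tb+tl,{c:T[c] for c in cs},[.523,-.198,-.29]))
    print(cs,"rest",fit(rest+[cyl],{c:np.maximum(Re[c],Ce[c]) for c in cs},[.525,.216,.93]))
    print(cs,"cell",fit([cyl],{c:Ce[c] for c in cs},[.525,.216,.93]))
E
```

```text
tester scene 4.332806241377945 3564 0.91
tester top 1.0770369128220942 4819 0.83
rest scene 4.720927883832844 247 0.61
rest top 1.8026330651768192 583 0.91
cell scene 1.213733497408208 201 0.6
cell top 0.3421643652837345 346 0.6
('top',) tester (array([ 0.52341832, -0.20058446, -0.34552424]), np.float64(0.041147581672220664))
('top',) tester+cradle (array([ 0.52341832, -0.20058446, -0.34552424]), np.float64(0.041147581672220664))
('top',) rest (array([0.52592425, 0.21651932, 0.86987255]), np.float64(0.046944726166328596))
('top',) cell (array([0.5273082 , 0.21883328, 0.89694675]), np.float64(0.08945936756205372))
('scene',) tester (array([ 0.51806632, -0.19681641, -0.35195312]), np.float64(0.07561013181928215))
('scene',) tester+cradle (array([ 0.51806632, -0.19681641, -0.35195312]), np.float64(0.07561013181928215))
('scene',) rest (array([0.52465302, 0.21460329, 0.90344852]), np.float64(0.15646008403361344))
('scene',) cell (array([0.52561097, 0.21524167, 0.79776944]), np.float64(0.10371671056482293))
('top', 'scene') tester (array([ 0.52324162, -0.19978915, -0.35117105]), np.float64(0.12684642887245057))
('top', 'scene') tester+cradle (array([ 0.52324162, -0.19978915, -0.35117105]), np.float64(0.12684642887245057))
('top', 'scene') rest (array([0.52532797, 0.21574568, 0.88016512]), np.float64(0.21537265768376318))
('top', 'scene') cell (array([0.52601006, 0.21705492, 0.87413483]), np.float64(0.23097506911774573))
```

```bash
python3 - <<'E'
from h import *
psi=.878; p=np.array([.5258,.2166,0])
q=quat(psi,0)
f0=telemetry.current_wrist_force()
gripper_to(.06,8)
r.move_to(p+[0,0,.13],q)
print(telemetry.current_t(),telemetry.current_joints())
print("hit",r.move_l(p+[0,0,.034],vel=.08,guard=4))
F=lambda: np.round(R.from_euler("z",psi).inv().apply(telemetry.current_wrist_force()),2)
print(F(),telemetry.current_ee_pos())
gripper_to(.02,4); print(F(),telemetry.current_opening(),telemetry.current_finger_force(),telemetry.current_t())
im=vision.snapshot("top"); cv2.imwrite("pics/g.png",im[:,:,::-1])
E
```

```text
4.9 [ 2.67159111e-01  3.39808293e-01  1.67397207e+00 -2.97493608e-04
  1.12758691e+00  9.61200149e-01]
hit False
[ 0.56 -0.7   1.02] [0.52626563 0.21675188 0.03454223]
[0.22 0.6  0.64] 0.03409359981501283 3.998560309410095 6.775
```

```bash
cat >> h.py <<'E'
PSI=-.349; SEAT=np.array([.5068,-.1944,.083])
RT=R.from_euler("z",PSI)
def tcp(flat,th,dy=0.):
    """TCP for flat centre at flat=(x,z) rel. to seat in tester frame (m), tilt th, lateral dy"""
    ex=np.array([np.cos(th),0,np.sin(th)]); ez=np.array([np.sin(th),0,-np.cos(th)])
    g=np.array([flat[0],dy,flat[1]])+.03075*ex
    return SEAT+RT.apply(g-.006*ez)
def go(flat,th,dy=0.,**k): return r.move_l(tcp(flat,th,dy),rot=quat(PSI,th),**k)
def F(): return np.round(RT.inv().apply(telemetry.current_wrist_force()),2)
def here(th):
    ex=np.array([np.cos(th),0,np.sin(th)]); ez=np.array([np.sin(th),0,-np.cos(th)])
    return np.round(1e3*(RT.inv().apply(telemetry.current_ee_pos()-SEAT)+.006*ez-.03075*ex),2)
E
python3 - <<'E'
from h import *
gripper_to(.02,30); print(telemetry.current_opening(),telemetry.current_wrist_force())
p=telemetry.current_ee_pos(); r.move_l([p[0],p[1],.2],vel=.15)
print(telemetry.current_wrist_force(),telemetry.current_finger_force())
th=np.radians(25)
r.move_to(tcp((-.010,.07),th),quat(PSI,th)); r.hold(.3)
print(here(th),F(),telemetry.current_t(),telemetry.current_joints())
for f,t in(((-.035,0),0),((-.01,.01),.52),((-.035,.0),.3)):
    print(inverse_kinematics(tcp(f,t),quat(PSI,t)))
a=cv2.imread("pics/top0.png"); c=vision.snapshot("top"); cv2.imwrite("pics/top1.png",c[:,:,::-1])
s=vision.snapshot("scene"); cv2.imwrite("pics/scene1.png",s[:,:,::-1])
# cradle close-up from the first top picture, with nominal spots
C=cv2.resize(a[160:270,330:430],None,fx=6,fy=6,interpolation=cv2.INTER_CUBIC)[:600]
for x,z in((-.0258,0),(.0308,0),(-.0405,.006),(.0398,.006)):
    u=(proj([SEAT+RT.apply([x,0,z])],"top")[0]-[330,160]+.5)*6
    cv2.circle(C,tuple(int(v) for v in u),3,(255,0,255),-1)
D=cv2.resize(c[160:270,330:430,::-1],None,fx=3,fy=3)
S=cv2.resize(s[200:310,120:220,::-1],None,fx=3,fy=3)
out=np.zeros((600,800,3),np.uint8)
C=cv2.resize(C,(500,500*C.shape[0]//C.shape[1])); out[:min(600,C.shape[0]),:500]=C[:600]
out[:300,500:800]=D[:300]; out[300:600,500:800]=S[:300]
cv2.imwrite("pics/c.png",out)
E
```

```text
0.03343485210040016 [-0.16869271 -0.0085435   1.52086846]
[-0.12420366 -0.20945986 -1.71045951] 29.997419714927673
[-9.84  0.64 70.01] [ 0.01 -1.11 -1.58] 10.1417 [-0.54377949  0.0984782   1.99006683  0.140392    0.62880407  1.2789566 ]
[-4.95633181e-01  3.40575728e-01  1.79373650e+00 -4.44089210e-16
  1.00728042e+00  1.42416315e+00]
[-0.5601352   0.15625874  2.15361731  0.32009558  0.33729448  1.08372503]
[-0.53400965  0.20309905  2.03047872  0.09437096  0.61493988  1.3167155 ]
```

View pics/c.png

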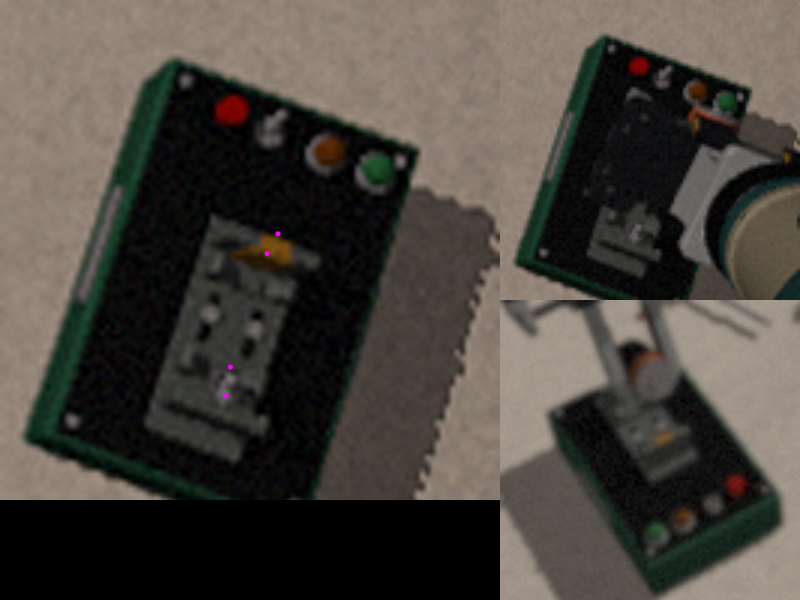

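The nominal points (magenta) sit about 4–5 mm beyond the visible spring button (228,380) and brass (262,255), so the offset is probably around −4 mm. I'll check this and the lateral alignment with an overlay.

```bash
python3 - <<'E'
from h import *
a=cv2.imread("pics/top0.png"); u0,v0,k=345,180,10
C=cv2.resize(a[v0:v0+58,u0:u0+60],None,fx=k,fy=k,interpolation=cv2.INTER_CUBIC)
C=np.clip(C.astype(float)*1.7,0,255).astype(np.uint8); B=C.copy()
def poly(P,col):
    p=((proj([SEAT+RT.apply(np.array(x)/1e3) for x in P],"top")-[u0,v0]+.5)*k).astype(np.int32)
    cv2.polylines(B,[p],True,col,1)
d=-4
poly([(30.8+d,-22,6),(39.8+d,-22,6),(39.8+d,22,6),(30.8+d,22,6)],(0,255,0))
poly([(-40.5+d,-22,6),(-40.5+d,22,6),(-49.5+d,22,6),(-49.5+d,-22,6)],(0,255,0))
poly([(18+d,-17,0),(27+d,-17,0),(27+d,17,0),(18+d,17,0)],(255,255,0))
poly([(-29+d,-17,0),(-19+d,-17,0),(-19+d,17,0),(-29+d,17,0)],(255,255,0))
poly([(-25.8+d,-4.5,0),(-25.8+d,4.5,0)],(255,0,255))
T=SEAT-RT.apply([-.018,0,.083])
pc=[T+RT.apply(x) for x in((-.1,-.065,.055),(.1,-.065,.055),(.1,.065,.055),(-.1,.065,.055))]
cv2.imwrite("pics/d.png",np.hstack([cv2.resize(C,(400,387)),cv2.resize(B,(400,387))]))
cv2.imwrite("pics/d2.png",B)
hsv=cv2.cvtColor(a,cv2.COLOR_BGR2HSV)[v0:v0+58,u0:u0+60]
m=(hsv[...,0]>12)&(hsv[...,0]<32)&(hsv[...,1]>110)&(hsv[...,2]>70); v,u=np.nonzero(m); print(u+u0,v+v0)
print(proj([SEAT+RT.apply([(30.8+d)/1e3,0,z]) for z in(0,.006,.01)],"top"))
E
```

```text
[395 396 395 397 395 396 396 382 383 384 385 382 383 384 385 386 387 380
 381 382 383 384 385 386 387 381 383 384 385 386 387 384 385 386 387 386
 387] [188 188 189 189 190 190 191 207 207 207 207 208 208 208 208 208 208 209
 209 209 209 209 209 209 209 210 210 210 210 210 210 211 211 211 211 212
 212]
[[382.39006885 211.80853798]
 [383.3523793  211.42088615]
 [384.00150324 211.15939138]]
```

View pics/d2.png

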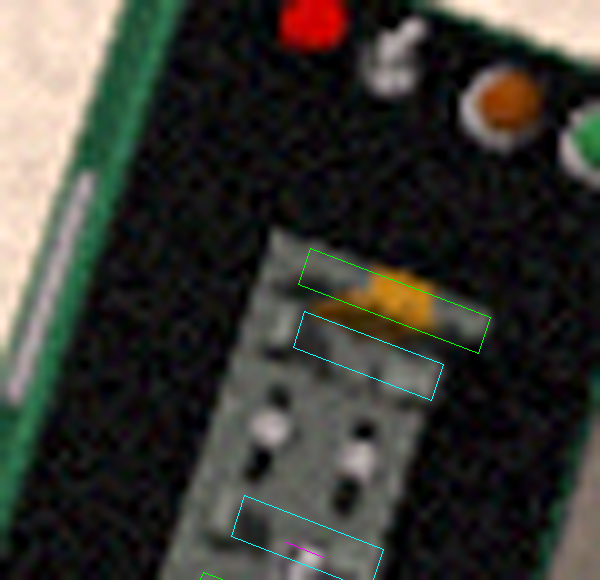

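The overlay with d = −4 mm fits. The wall box lies on the visible end wall with the brass at (400,295), the saddles match, and the button is at (303,552). Next I'll feel for the spring.

```bash
python3 - <<'E'
from h import *
th=np.radians(25)
go((-.022,.03),th,vel=.08); r.hold(.2); print(here(th),F())
print("down",go((-.022,.008),th,vel=.04,guard=3)); r.hold(.2); f0=F(); print(here(th),f0)
print("feel",go((-.042,.008),th,vel=.015,guard=2.5)); r.hold(.2); print(here(th),F()-f0,telemetry.current_t())
E
```

```text
[-21.35  -0.14  30.75] [ 0.43 -0.47 -1.41]
down False
[-21.74  -0.03   8.35] [-0.22 -0.26 -1.26]
feel True
[-34.87  -0.28   8.34] [3.08 0.69 2.44] 13.125
```

```bash
cat >> h.py <<'E'
def pose(T,deg,z): th=np.radians(deg); return (T-(z+.0045)*np.tan(th),z),th
def step(T,deg,z,vel=.02,guard=8,dy=0.):
    f,th=pose(T,deg,z); g=go(f,th,dy,vel=vel,guard=guard); r.hold(.15); h=here(th)
    print(deg,z*1e3,"hit" if g else "","T",round(h[0]+(h[2]+4.5)*np.tan(th),2),h,"F",F(),round(telemetry.current_t(),1)); return g
E
python3 - <<'E'
from h import *
for T in(-.0295,-.0310,-.0325): step(T,25,.008,guard=6)
E
```

```text
25 8.0  T -29.0 [-34.94  -0.18   8.24] F [ 3.49 -0.85  1.29] 13.5
25 8.0  T -30.29 [-36.29  -0.17   8.37] F [ 4.4  -0.46  2.34] 13.9
25 8.0  T -31.48 [-37.55  -0.19   8.51] F [ 5.15 -0.68  1.22] 14.3
```

```bash
python3 - <<'E'
from h import *
if not step(-.0340,22,.006,guard=7): step(-.0348,18,.0035,guard=7)
s=vision.snapshot("scene")[180:320,110:250,::-1]
t=vision.snapshot("top")[160:270,330:440,::-1]
cv2.imwrite("pics/e.png",np.hstack([cv2.resize(s,(400,400)),cv2.resize(t,(400,400))]))
E
```

```text
22 6.0  T -32.14 [-36.73  -0.48   6.87] F [ 4.38 -1.78  2.3 ] 14.8
18 3.5  T -32.63 [-35.56  -0.4    4.53] F [ 5.3  -1.16  3.55] 15.3
```

View pics/e.png

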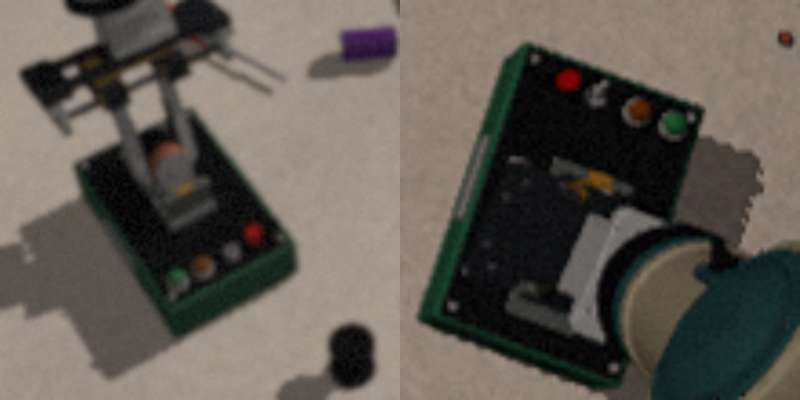

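In the scene crop the banded end (165,155) is above and just behind the brass (185,187), and the cap is not caught on anything. I'll press to about 8–9 N before lowering further.

```bash
python3 - <<'E'
from h import *
gripper_to(.02,45)
for T in(-.0365,-.038,-.0395):
    step(T,18,.0045,guard=5)
    if F()[0]>8.3: break
print(telemetry.current_opening())
E
```

```text
18 4.5  T -34.29 [-37.47  -0.45   5.28] F [ 8.08 -0.39 -0.79] 16.1
18 4.5  T -35.21 [-38.45  -0.44   5.48] F [ 8.68 -0.34 -1.27] 16.5
0.0330035015754295
```

```bash
python3 - <<'E'
from h import *
for deg,z,T in((15,.003,-.038),(12,.0015,-.038),(9,.0005,-.038),(6,0,-.0378)):
    if step(T,deg,z,guard=5): break
    f=F()
    if abs(f[0])>11 or f[0]<6.5 or abs(f[2])>8: break
E
```

```text
15 3.0 hit T -32.31 [-35.25  -1.58   6.47] F [ 5.35 -2.49  1.45] 16.8
```

```bash
cat >> h.py <<'E'
def state():
    q=telemetry.current_tool_rot(); M=RT.inv()*R.from_quat([q[1],q[2],q[3],q[0]])
    m=M.as_matrix(); th=np.arctan2(m[2,0],m[0,0]); h=here(th)
    print("deg",round(np.degrees(th),2),"roll/yaw err",np.round(np.degrees((R.from_euler("y",-th)*R.from_euler("x",np.pi)).inv().__mul__(M).as_rotvec()),2),"flat",h,"T",round(h[0]+(h[2]+4.5)*np.tan(th),2),"F",F(),"M",np.round(RT.inv().apply(telemetry.current_torque()),2),round(telemetry.current_t(),2))
E
python3 - <<'E'
from h import *
state(); r.hold(.3); state(); print(telemetry.current_opening(),telemetry.current_finger_force())
E
```

```text
deg 16.46 roll/yaw err [-0.2   0.   -0.02] flat [-34.89  -1.58   5.75] T -31.86 F [ 5.35 -2.49  1.45] M [-0.38 -0.73 -0.09] 16.83
deg 16.47 roll/yaw err [-0.2   0.   -0.01] flat [-35.06  -1.62   5.86] T -32.0 F [ 5.12 -1.82  0.75] M [-0.37 -0.71 -0.08] 17.13
0.03312965280038694 44.99657392501831
```

```bash
python3 - <<'E'
from h import *
f,th=pose(-.0375,17,.0045); print(go(f,th,vel=.03,guard=9)); state(); r.hold(.3); state()
E
```

```text
False
deg 17.36 roll/yaw err [-0.11  0.   -0.02] flat [-37.46  -1.     5.81] T -34.24 F [ 7.21 -2.36  1.26] M [-0.4  -1.16 -0.1 ] 17.44
deg 17.35 roll/yaw err [-0.11  0.   -0.03] flat [-37.35  -0.97   5.77] T -34.14 F [ 7.46 -2.29  0.97] M [-0.43 -1.28 -0.06] 17.74
```

```bash
python3 - <<'E'
from h import *
for T,d,z in((-.0386,14,.002),(-.0388,10,.0005)):
    f,th=pose(T,d,z); print(go(f,th,vel=.012,guard=8)); r.hold(.2); state()
s=vision.snapshot("scene")[180:320,110:250,::-1]
t=vision.snapshot("top")[160:270,330:440,::-1]
cv2.imwrite("pics/f.png",np.hstack([cv2.resize(s,(400,400)),cv2.resize(t,(400,400))]))
E
```

```text
False
deg 14.43 roll/yaw err [-0.08 -0.    0.01] flat [-36.7   -0.65   3.62] T -34.61 F [ 7.91 -0.14  3.42] M [-0.1  -1.25 -0.02] 18.43
False
deg 10.4 roll/yaw err [-0.06 -0.    0.01] flat [-36.3   -0.49   1.79] T -35.15 F [ 8.4  -0.89  2.56] M [-0.08 -1.26 -0.01] 19.09
```

```bash
python3 - <<'E'
from h import *
for T,d,z in((-.0386,6,-.0005),(-.0384,3,-.001),(-.0380,0,-.001)):
    f,th=pose(T,d,z); g=go(f,th,vel=.012,guard=8); r.hold(.2); print(g); state()
    if g or F()[0]<5 or F()[0]>11.5 or F()[2]>9: break
s=vision.snapshot("scene")[180:320,110:250,::-1]
t=vision.snapshot("top")[160:270,330:440,::-1]
cv2.imwrite("pics/f.png",np.hstack([cv2.resize(s,(400,400)),cv2.resize(t,(400,400))]))
E
```

```text
False
deg 6.36 roll/yaw err [-0.05 -0.    0.  ] flat [-36.    -0.45   0.33] T -35.46 F [ 7.64 -0.18  1.63] M [-0.05 -1.26  0.02] 19.82
False
deg 3.36 roll/yaw err [-0.05  0.   -0.  ] flat [-35.58  -0.37  -0.32] T -35.33 F [ 7.74 -0.75  1.73] M [-0.09 -1.25  0.06] 20.37
True
deg 0.25 roll/yaw err [0.04 0.   0.07] flat [-3.38e+01  2.00e-01  3.00e-02] T -33.78 F [ 2.83  1.2  -0.18] M [ 0.42 -0.38 -0.07] 20.82
```

View pics/f.png

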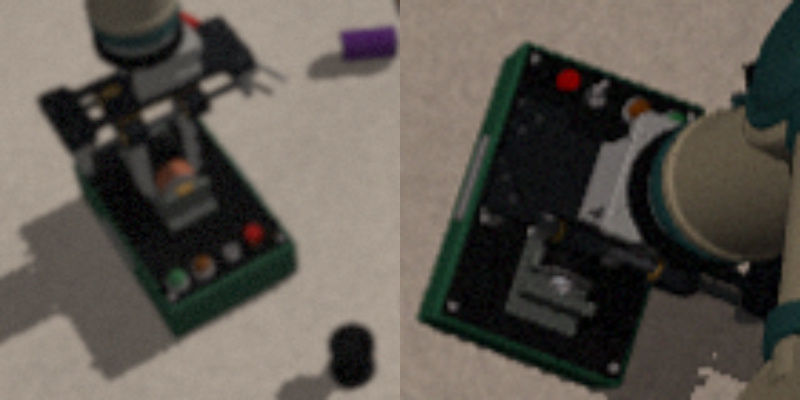

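In the scene crop the band is now low at (175,175), with the brass (183,188) in front of the cap. The tool is level and at seat height, so the cap has dropped in and the contact shares the load. I'll release and look.

```bash
python3 - <<'E'
from h import *
state(); gripper_to(.056,20); r.hold(.3); state()
p=telemetry.current_ee_pos(); r.move_l(p+[0,0,.06],vel=.08,rot=quat(PSI,0)); 
p=telemetry.current_ee_pos(); r.move_to(p+[-.12,.22,.08],quat(PSI,0))
s=vision.snapshot("scene");t=vision.snapshot("top")
for c in("scene","top"):
    for n in("cell_cap","cell_flat","cell"):
        print(c,n,[(np.round(1e3*RT.inv().apply(np.array(d["at"])-SEAT),1).tolist(),round(d["score"],2)) for d in models.mark_of(n,c)])
cv2.imwrite("pics/k.png",np.hstack([cv2.resize(s[210:300,130:220,::-1],(400,400),interpolation=cv2.INTER_CUBIC),cv2.resize(t[170:260,335:425,::-1],(400,400),interpolation=cv2.INTER_CUBIC)]))
state()
E
```

```text
deg 0.25 roll/yaw err [0.04 0.   0.06] flat [-33.8    0.19   0.04] T -33.78 F [ 1.43  2.08 -0.93] M [ 0.5  -0.37 -0.1 ] 20.93
deg 0.37 roll/yaw err [-0.02 -0.    0.05] flat [-32.87  -0.36   0.49] T -32.84 F [-1.54 -0.6  -0.35] M [ 0.05 -0.01 -0.  ] 21.79
scene cell_cap [([28.2, 2.5, -3.3], 0.63), ([-68.9, 302.3, -71.1], 0.57)]
scene cell_flat [([-37.1, 5.2, -0.9], 0.7), ([-98.1, 242.5, -66.5], 0.47)]
scene cell [([-81.6, 274.3, -66.2], 0.66), ([-1.8, 6.6, 3.4], 0.54)]
top cell_cap [([26.0, 1.8, -0.1], 0.95), ([-69.4, 304.8, -67.2], 0.6)]
top cell_flat [([-34.3, 1.2, 0.8], 0.78), ([-98.7, 244.6, -64.7], 0.55)]
top cell [([1.9, 4.1, -0.1], 0.87), ([-83.1, 276.1, -65.3], 0.79)]
deg -0.04 roll/yaw err [-0.01 -0.    0.05] flat [-220.98  165.1   140.  ] T -221.08 F [-0.29  0.03  0.24] M [0.05 0.01 0.01] 24.12
```

View pics/k.png

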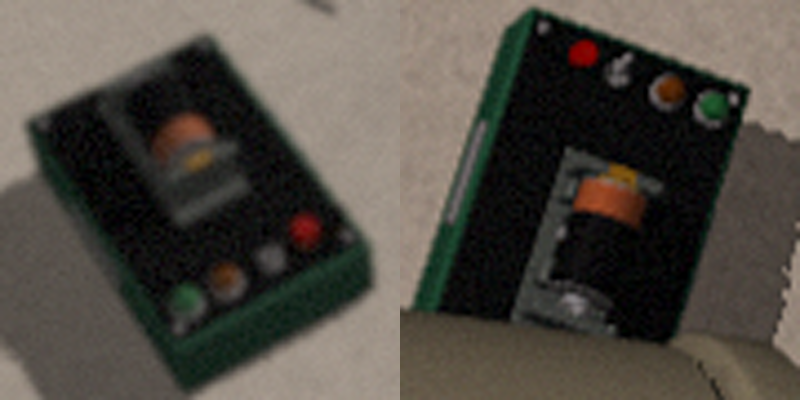

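The cell lies in the cradle: copper band at (608,203), and the brass at (622,178) over the cap. Closed fingertips will touch both ends lightly to check and settle its height.

```bash
python3 - <<'E'
from h import *
gripper_to(0,20); q=quat(PSI,0); print(telemetry.current_opening())
P=lambda x,z: SEAT+RT.apply([x,.0005,z+.025])
r.move_to(P(.016,.045),q)
for x in(.016,-.020):
    r.move_l(P(x,.030),rot=q,vel=.1); r.hold(.2); f0=F()
    g=r.move_l(P(x,.0135),vel=.012,guard=7); r.hold(.15)
    h=RT.inv().apply(telemetry.current_ee_pos()-SEAT)*1e3; print(x,g,"tip z above axis",round(h[2]-25,2),F()-f0,telemetry.current_t())
    r.move_l(P(x,.030),vel=.08)
p=telemetry.current_ee_pos(); r.move_to(p+[-.15,.22,.1],q)
s=vision.snapshot("scene");t=vision.snapshot("top")
for c in("scene","top"):
    for n in("cell_cap","cell_flat","cell"):
        print(c,n,[(np.round(1e3*RT.inv().apply(np.array(d["at"])-SEAT),1).tolist(),round(d["score"],2)) for d in models.mark_of(n,c)])
cv2.imwrite("pics/l.png",np.hstack([cv2.resize(s[210:300,130:220,::-1],(400,400),interpolation=cv2.INTER_CUBIC),cv2.resize(t[170:260,335:425,::-1],(400,400),interpolation=cv2.INTER_CUBIC)]))
E
```

```text
0.0002856793768405987
0.016 True tip z above axis 17.04 [0.39 0.88 5.5 ] 27.8
-0.02 True tip z above axis 17.04 [0.18 0.98 6.43] 30.0083
scene cell_cap [([30.8, 2.2, -2.2], 0.76), ([-69.2, 298.5, -68.6], 0.64)]
scene cell_flat [([-100.8, 246.6, -66.7], 0.76), ([-34.4, 4.0, -1.0], 0.71)]
scene cell [([-2.3, 4.4, 3.5], 0.84), ([-83.1, 273.4, -64.6], 0.59)]
top cell_cap [([28.5, 4.2, 3.2], 0.93), ([-69.3, 304.8, -68.3], 0.83)]
top cell_flat [([-32.8, 1.7, -0.7], 0.94), ([-94.9, 244.2, -64.0], 0.8)]
top cell [([-84.3, 276.7, -64.2], 0.82), ([2.0, 4.9, -0.4], 0.67)]
```

View pics/l.png

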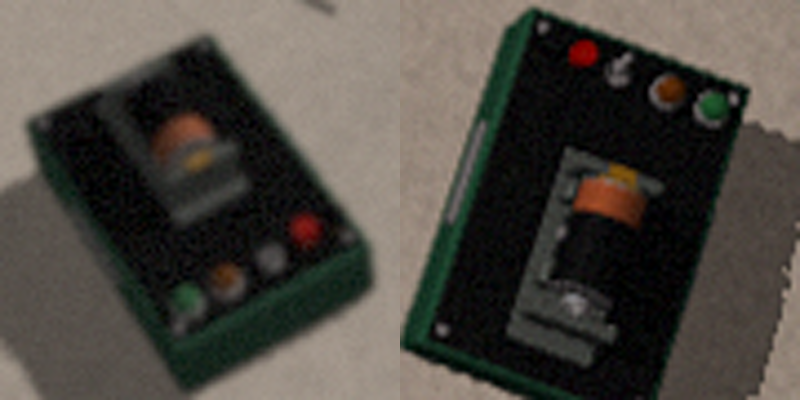

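The cell top is 17.0 mm above the seat axis at both ends, so it is level and fully down. In the picture it lies between the spring (573,305) and the brass contact (622,178).

```bash
python3 - <<'E'
from plant import r, telemetry
print(r.sign_off(), telemetry.current_t())
E
```

```text
the job is handed in; nothing more can be done
the job is handed in; nothing more can be done
```

The dry cell is seated in the tester's cradle, level and fully down in both saddles, gripped between spring and contact. The highest push I read on the spring was about 9 N, the arm was clear of everything, and I handed the job in at about 31 s.

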